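# Sort bar offcuts by metal at the fitter's bench

### The arm

A 7-joint arm with a two-finger parallel gripper is mounted at the origin on the work surface. World frame = base frame: x ahead of the robot, y to its left, z up, the work surface at z = 0. Lengths are in m, angles in rad, forces in N, time in s.
With the tool pointing down it reaches from about 0.35 to 0.9 m from the base axis. Payload 8.1 kg.
Tool frame: the origin (TCP) lies between the finger pads; the fingertips stand 17 mm ahead of it and the grasp point (between the pads) lies 2 mm behind it; z points along the fingers, y is the direction in which the jaws open and shut (so a half turn about z gives the same grasp; the last joint's range is limited). The gripper opens to 92 mm and grips with 3 to 60 N. Pads are 19 mm wide; open, the fingers measure 130 mm over their backs; the gripper's body (75 mm by 190 mm) begins 47 mm behind the grasp point.
Start: joints at [-1.319, 0.434, 0.025, 1.573, -0.012, 1.134, -0.075], TCP at [0.217, 0.586, 0.223] pointing down, gripper open.
Joint ranges: [-2.62, 2.62], [-0.44, 2.09], [-1.27, 1.32], [0.08, 2.57], [-1.32, 4.46], [0.12, 2], [-2.74, 2.74]. Speed limits (rad/s): [2.22, 2.22, 3.01, 3.01, 3.14, 3.14, 3.14].

### API

Orientations are given as a rotation vector (axis times angle).
In Python, from cell import arm gives the robot as it stands. The module is installed in compiled form; this text tells all that it offers.
- The arm moves only by the shell command python3 -m crank 'ROWS' [FORCE]. ROWS is JSON, a list of rows, each a list of 5 numbers: the opening, from 0 (shut) to 1 (fully open), then the shift along the world's x, y, z normalised to -1 to 1, where 1 is 40 cm, then the turn about the world's z normalised to -1 to 1, where 1 is 60 degrees. In form: [[fingers, tx, ty, tz, twist], ...]. A call has exactly 8 rows; each row shifts and turns the commanded pose from where the row before left it; what a row does not reach is not made up. A row lasts 1/12 s, in which the tool goes at most 41.7 mm and 7.16 degrees, less where a joint would pass 70% of its speed; a pose out of reach is approached as far as the arm can. A call with a number of a shift or a turn outside -1 to 1 is refused whole. A call with a gripper value outside its range is refused whole. The fingers move at their own pace and stop on an object; FORCE is the grip in N (left out, the last holds). Time passes only in rows, so rows that do not move let the fingers close, or fill a call up. It gives the time, the measured TCP pose, the force and the opening at its end, in the units of the state.
- arm.observe(): the state, without advancing time (a new reading comes with each control period).
- arm.get_image(name): name is "side" or "top" or "wrist"; returns the picture (480x640x3 uint8, red, green, blue); there is no depth.
- arm.get_calibration(name): a dict with "intrinsics" (3x3 intrinsics, pixels), "extrinsics" (4x4, takes a point from camera to world coordinates). Camera axes: x right, y down, z forward; pixel columns grow to the right and rows downward; lengths in m; the calibration is good to about 2 mm. A picture is of the moment at which its call begins: read the wrist's pose just before it. get_calibration takes no time and is no camera call; for the wrist camera it gives the pose at the moment of the call.
- arm.sign_off(): hands the job in, once; it reports no verdict.
The state is a dict: "clock": time; "joints": joint angles; "dq": joint speeds; "joint_efforts": joint torques, N m; "position": TCP position; "ee_rot": TCP orientation; "force": force on the tool from outside, world axes, zero at the start; "ft_torque": the same for the moment, N m; "width": opening from 0.0 (shut) to 1.0 (fully open).
Only numpy, scipy, OpenCV 4.12 (cv2) and the standard library are available. Lean on these libraries where they do the work, as an engineer would, in place of code of your own. Each camera call takes 0.05 s, during which the arm holds its last target.

### The job

Sort the five bar offcuts left on the bench into the trays by metal: brass in the yellow tray, steel in the blue tray, copper in the red tray. Stand each one upright on the tray's floor, one offcut to a bay, and leave them there released. Leave the white jar and the orange-handled file where they are.

Things in the scene. Friction and masses are not known exactly. Their poses are not given: they have to be found in the camera images.
- brass_hex_centre (a point): yellow brass, hexagonal bar offcut, 32 mm across the flats (37 mm across the corners); its flats face along its x axis and at 60 and 120 degrees from it; 50 mm tall, standing on end on the bench at the start; about 370 g, more or less. This point is its centre, 25 mm above its underside; z is its long axis, up.
- brass_round_centre (a point): yellow brass, round bar offcut, 32 mm in diameter; 50 mm tall, standing on end on the bench at the start; about 340 g, more or less. This point is its centre, 25 mm above its underside; z is its long axis, up.
- steel_round_centre (a point): bright silver-grey steel, round bar offcut, 32 mm in diameter; 50 mm tall, standing on end on the bench at the start; about 310 g, more or less. This point is its centre, 25 mm above its underside; z is its long axis, up.
- steel_square_centre (a point): bright silver-grey steel, square bar offcut, 32 mm by 32 mm; its flats face along its x and y axes; 50 mm tall, standing on end on the bench at the start; about 400 g, more or less. This point is its centre, 25 mm above its underside; z is its long axis, up.
- copper_square_centre (a point): reddish-brown copper, square bar offcut, 32 mm by 32 mm; its flats face along its x and y axes; 50 mm tall, standing on end on the bench at the start; about 450 g, more or less. This point is its centre, 25 mm above its underside; z is its long axis, up.
- yellow_tray: yellow open sheet tray fixed to the bench, 68 mm (its x) by 132 mm (its y), 20 mm high, walls 4 mm, floor 4 mm thick. A wall across the middle, as high as the rim, makes two square bays, 60 by 60 mm inside, centred 32 mm either side of the tray's centre along its y. Origin: centre of its underside, on the bench top.
- red_tray: red open sheet tray fixed to the bench, 68 mm (its x) by 132 mm (its y), 20 mm high, walls 4 mm, floor 4 mm thick. A wall across the middle, as high as the rim, makes two square bays, 60 by 60 mm inside, centred 32 mm either side of the tray's centre along its y. Origin: centre of its underside, on the bench top.
- blue_tray: blue open sheet tray fixed to the bench, 68 mm (its x) by 132 mm (its y), 20 mm high, walls 4 mm, floor 4 mm thick. A wall across the middle, as high as the rim, makes two square bays, 60 by 60 mm inside, centred 32 mm either side of the tray's centre along its y. Origin: centre of its underside, on the bench top.
- jar: white plastic jar with a black lid, 56 mm in diameter, 65 mm tall, loose, standing among the offcuts. Origin: centre of its underside. Not to be disturbed.
- file: flat file lying on the bench between the offcuts and the trays, loose, 200 mm long along its x, with an orange handle (90 mm long, 22 mm thick and wide) at its -x end and a dark steel blade (20 mm wide, 5 mm thick). Origin: the middle of its length, on the bench top. Not to be disturbed.
There are look-alikes about, which are no part of the job. What is shaped like the part that bears steel_square_centre but turquoise is not meant. Leave any pink look-alike of the part that bears brass_hex_centre alone.

How it is judged:
By the outcome, as a careful person would: the job done as asked, in the order asked, and still so for the second after the job is handed in, with the robot touching nothing.
It also fails if it takes over 96 s, if anything falls off the work surface, if the arm or the gripper's body presses on something with over 40 N, if the wrist force passes 120 N, or if a joint passes its speed limit or range.

## Working session

There is one attempt and no reset: what is moved stays moved. The work goes in short steps, Python scripts to look and compute and a shell command to move; the robot and the scene stay as the last step left them, time stands still between calls to the robot, and variables do not carry over. Pictures are saved under pics/ and viewed, and the job is handed in when it is done.

```bash
ls; mkdir -p pics
python3 - <<'E'
from cell import arm
import cv2
print(arm.observe())
for n in ("top","side","wrist"):
    c=arm.get_calibration(n); print(n,c)
    cv2.imwrite(f"pics/{n}0.png",arm.get_image(n)[:,:,::-1])
E
```

```text
pics
{'clock': 0.0, 'joints': array([-1.31863833,  0.43520136,  0.02494076,  1.57404025, -0.01158343,
        1.13400341, -0.07507468]), 'dq': array([-1.76992024e-04,  2.88100989e-04, -6.82368703e-04, -5.03246287e-04,
       -8.42388058e-05,  7.66239966e-04, -6.48014703e-04]), 'joint_efforts': array([-6.94363353e-04, -6.67840576e+01,  9.84433182e-01, -3.14451098e+01,
       -6.06385432e-02,  4.33255406e-02,  1.65786801e-04]), 'position': array([0.21697192, 0.58560885, 0.22248002]), 'ee_rot': array([-5.54323973e-01, -3.09217007e+00,  2.35967222e-03]), 'force': array([-0.64498685, -0.49522338,  0.2894379 ]), 'ft_torque': array([ 0.0358619 ,  0.0024397 , -0.00849713]), 'width': 0.9989144163399711}
top {'intrinsics': array([[444.31027881,   0.        , 322.19648576],
       [  0.        , 444.31027881, 243.057985  ],
       [  0.        ,   0.        ,   1.        ]]), 'extrinsics': array([[-0.13170221, -0.97080283,  0.20049036,  0.34960954],
       [-0.99127596,  0.12792843, -0.03172198, -0.00314055],
       [ 0.00514737, -0.20291913, -0.97918197,  0.95664038],
       [ 0.        ,  0. 
[... 208 characters left out ...]
]]), 'extrinsics': array([[-0.87422063, -0.37334765,  0.31040266,  0.25514565],
       [-0.48551506,  0.67703537, -0.55308068,  0.44973379],
       [-0.00366221, -0.63421971, -0.7731442 ,  0.71200133],
       [ 0.        ,  0.        ,  0.        ,  1.        ]])}
wrist {'intrinsics': array([[374.63634691,   0.        , 319.56420644],
       [  0.        , 374.63634691, 241.48176707],
       [  0.        ,   0.        ,   1.        ]]), 'extrinsics': array([[ 0.3481522 ,  0.89398148,  0.28211195,  0.14003964],
       [ 0.93743703, -0.33157576, -0.10615709,  0.61385923],
       [-0.00136099,  0.30142102, -0.95349018,  0.38403399],
       [ 0.        ,  0.        ,  0.        ,  1.        ]])}
```

View pics/top0.png

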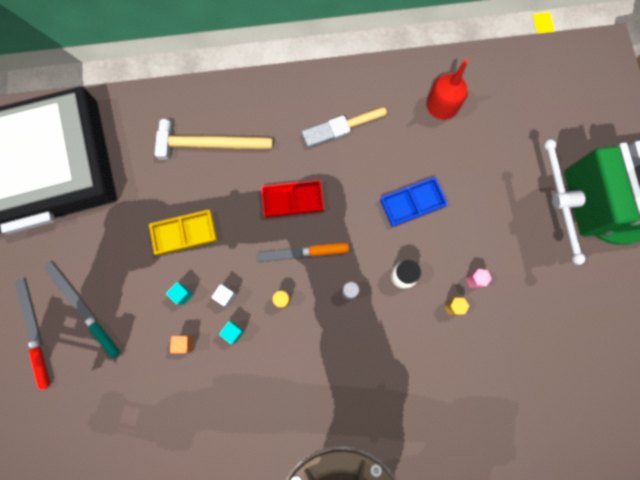

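View pics/side0.png

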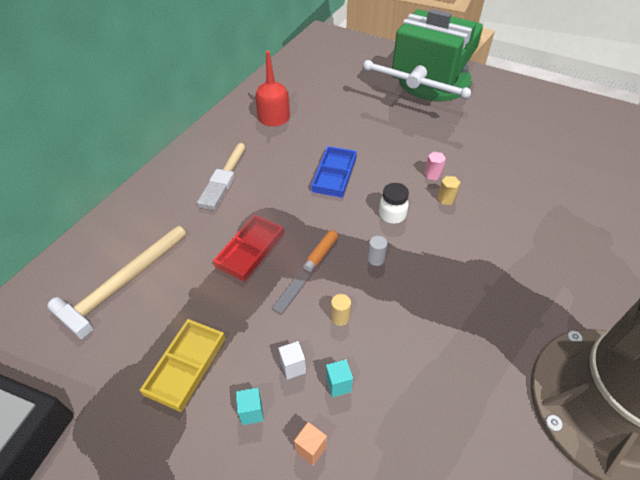

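View pics/wrist0.png

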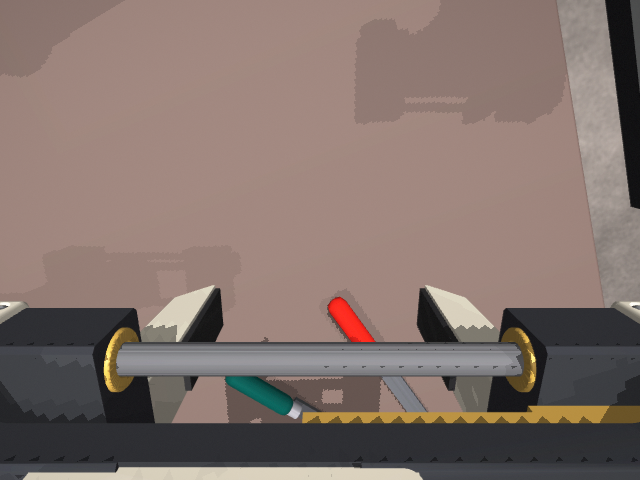

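The top picture shows:
- **Trays:** yellow at (183,232), red at (293,198), blue at (413,201).
- **Offcuts:** brass hex at (459,306), brass round at (280,299), steel round at (351,290), steel square at (222,295), copper square at (180,344).
- **Decoys:** turquoise squares at (177,293) and (230,332), pink hex at (482,278).
- **Leave alone:** jar at (406,273), file running from (258,256) to (348,249).

Next I'll segment these and fit silhouettes in both views.

```bash
cat > fit.py <<'E'
import numpy as np, cv2
from scipy.optimize import minimize
from cell import arm
CAL={n:arm.get_calibration(n) for n in("top","side")}
def proj(n,P,cal=None):
    c=cal or CAL[n]; E=c["extrinsics"]; K=c["intrinsics"]
    q=(np.asarray(P)-E[:3,3])@E[:3,:3]; q=q@K.T
    return q[:,:2]/q[:,2:]
def ray(n,uv,z,cal=None):
    c=cal or CAL[n]; E=c["extrinsics"];K=c["intrinsics"]
    d=E[:3,:3]@np.linalg.solve(K,[uv[0],uv[1],1]); t=(z-E[2,3])/d[2]
    return E[:3,3]+t*d
def prism(kind,x,y,yaw,z0,h):
    if kind=="round": a=np.arange(36)*np.pi/18; r=.016
    elif kind=="jar": a=np.arange(36)*np.pi/18; r=.028
    elif kind=="square": a=np.pi/4+np.arange(4)*np.pi/2; r=.016*2**.5
    elif kind=="hex": a=np.pi/6+np.arange(6)*np.pi/3; r=.016/np.cos(np.pi/6)
    if kind=="tray": b=np.array([[.034,.066],[-.034,.066],[-.034,-.066],[.034,-.066]])
    else: b=np.c_[r*np.cos(a),r*np.sin(a)]
    R=np.array([[np.cos(yaw),-np.sin(yaw)],[np.sin(yaw),np.cos(yaw)]])
    b=b@R.T+[x,y]
    return np.vstack([np.c_[b,np.full(len(b),z0)],np.c_[b,np.full(len(b),z0+h)]])
S=8
def sil(n,P,box,cal=None):
    uv=(proj(n,P,cal)-box[:2]+.5)*S
    m=np.zeros((box[3]*S,box[2]*S),np.uint8)
    cv2.fillConvexPoly(m,cv2.convexHull(np.round(uv).astype(np.int32)),1)
    return cv2.resize(m.astype(np.float32),(box[2],box[3]),interpolation=cv2.INTER_AREA)
def fit(kind,masks,p0,z0=0,h=.05):
    """masks {n:(mask,box)}"""
    sym={"round":0,"jar":0,"square":np.pi/2,"hex":np.pi/3,"tray":np.pi}[kind]
    def cost(p):
        P=prism(kind,p[0]/100,p[1]/100,p[2]/5,z0,h); c=0
        for n,(m,b) in masks.items():
            s=sil(n,P,b); c+=np.abs(s-m).sum()/m.sum()
        return c
    best=None
    for y0 in ([0] if not sym else p0[2]+np.arange(4)*sym/4 if kind!="tray" else [p0[2]]):
        x0=[p0[0]*100,p0[1]*100,y0*5]
        r=minimize(cost,x0,method="Nelder-Mead",options=dict(initial_simplex=[x0,[x0[0]+.8,x0[1],x0[2]],[x0[0],x0[1]+.8,x0[2]],[x0[0],x0[1],x0[2]+.8]],xatol=.005,fatol=1e-4))
        if best is None or r.fun<best.fun: best=r
    return best.x[0]/100,best.x[1]/100,best.x[2]/5,best.fun
E
python3 - <<'E'
import cv2,numpy as np
t=cv2.imread("pics/top0.png");s=cv2.imread("pics/side0.png")
cv2.imwrite("pics/z1.png",np.vstack([cv2.resize(t[170:370,140:500],(800,444),interpolation=0)]))
cv2.imwrite("pics/z2.png",cv2.resize(s[140:470,130:480],(636,600),interpolation=0))
ts={"hex":(459,306),"br":(280,299),"sr":(351,290),"ss":(222,295),"cs":(180,344),"bench":(320,340),"shad":(360,330)}
for k,(u,v) in ts.items(): print(k,t[v,u],cv2.cvtColor(t[v:v+1,u:u+1],cv2.COLOR_BGR2HSV))
ss={"hex":(449,190),"br":(341,310),"sr":(377,250),"ss":(292,360),"cs":(311,443)}
for k,(u,v) in ss.items(): print(k,s[v,u],cv2.cvtColor(s[v:v+1,u:u+1],cv2.COLOR_BGR2HSV))
E
```

```text
hex [ 96 239 254] [[[ 27 159 254]]]
br [ 99 242 255] [[[ 28 156 255]]]
sr [218 209 207] [[[115  13 218]]]
ss [254 253 253] [[[120   1 254]]]
cs [123 205 255] [[[ 19 132 255]]]
bench [ 99 104 121] [[[  7  46 121]]]
shad [80 84 98] [[[ 7 47 98]]]
hex [ 94 149 176] [[[ 20 119 176]]]
br [140 207 235] [[[ 21 103 235]]]
sr [153 146 145] [[[116  13 153]]]
ss [255 252 249] [[[105   6 255]]]
cs [155 197 255] [[[ 13 100 255]]]
```

View pics/z1.png

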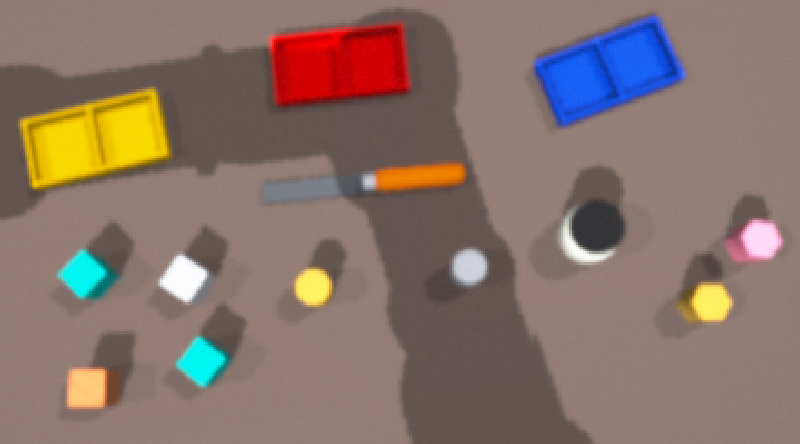

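View pics/z2.png

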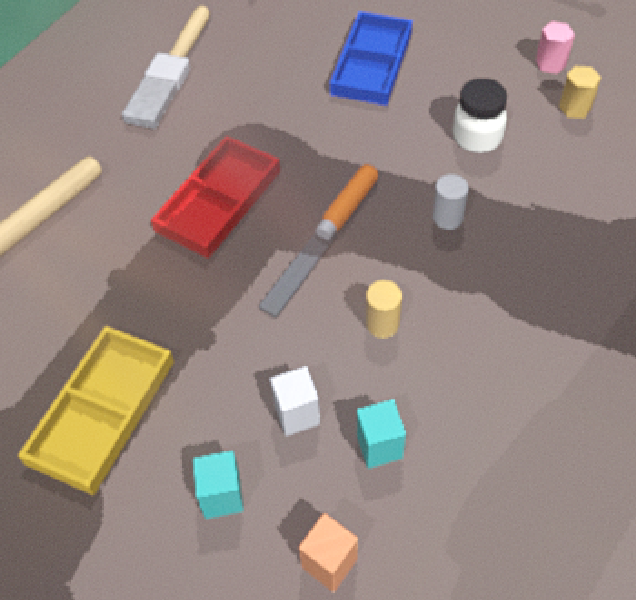

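```bash
cat > meas.py <<'E'
import sys
from fit import *
def mask(img,n,uv,crit,pad=32):
    hsv=cv2.cvtColor(img,cv2.COLOR_BGR2HSV).astype(int); H,Sx,V=hsv[...,0],hsv[...,1],hsv[...,2]
    m={"brass":(H>15)&(H<34)&(Sx>85),"steel":((Sx<32)&(V>60))|((H>95)&(H<140)&(Sx<60)&(V>50)),
       "copper":(H<22)&(Sx>75)&(V>60),"yellow":(H>17)&(H<34)&(Sx>100),"red":((H<6)|(H>172))&(Sx>150),"blue":(H>105)&(H<128)&(Sx>130),
       "orange":(H<16)&(Sx>140),"turq":(H>78)&(H<98)&(Sx>90),"pink":(H>150)&(H<178)&(Sx>60)}[crit].astype(np.uint8)
    u,v=map(int,uv); x0,y0=u-pad,v-pad
    sub=m[y0:y0+2*pad,x0:x0+2*pad].copy()
    _,lab,st,ce=cv2.connectedComponentsWithStats(sub,connectivity=4)
    # comp nearest the centre with area>30
    best=min((i for i in range(1,len(st)) if st[i,4]>30),key=lambda i:np.hypot(*(ce[i]-pad)))
    mm=(lab==best).astype(np.uint8)
    cs,_=cv2.findContours(mm,cv2.RETR_EXTERNAL,cv2.CHAIN_APPROX_NONE); cv2.drawContours(mm,cs,-1,1,-1)
    return mm.astype(np.float32),(x0,y0,2*pad,2*pad)
E
cat > m0.py <<'E'
from meas import *
im={n:cv2.imread(f"pics/{n}0.png") for n in("top","side")}
obj={"hex":("hex","brass",(459,306),(449,190),.05,28),"brd":("round","brass",(280,299),(341,310),.05,28),
"srd":("round","steel",(351,290),(377,250),.05,28),"ssq":("square","steel",(222,295),(292,360),.05,30),
"csq":("square","copper",(180,344),(311,443),.05,30),
"tq1":("square","turq",(177,293),(250,406),.05,30),"tq2":("square","turq",(230,332),(340,378),.05,30),"pink":("hex","pink",(482,278),(435,166),.05,28),
"Y":("tray","yellow",(183,232),(184,364),.02,60),"R":("tray","red",(293,198),(248,247),.02,60),"B":("tray","blue",(413,201),(334,171),.02,50)}
ov={n:im[n].copy() for n in im}
for k,(kind,cr,ut,us,h,pad) in obj.items():
    try:
        ms={"top":mask(im["top"],"top",ut,cr,pad),"side":mask(im["side"],"side",us,cr,pad)}
    except Exception as e: print(k,e); continue
    p=ray("top",ut,h)[:2]; out=[]
    for sub in (ms,{"top":ms["top"]},{"side":ms["side"]}):
        out.append(fit(kind,sub,[p[0],p[1],0.0],0,h))
    print(k,*["%.4f %.4f %.1fd c%.2f |"%(o[0],o[1],np.degrees(o[2]),o[3]) for o in out],"rng %.3f"%np.hypot(*out[0][:2]))
    o=out[0]
    for n in ov: cv2.polylines(ov[n],[cv2.convexHull(np.round(proj(n,prism(kind,*o[:3],0,h))).astype(np.int32))],True,(0,255,0) if cr!="turq" else (0,0,255))
cv2.imwrite("pics/ov1.png",cv2.resize(ov["top"][170:370,140:500],(800,444)))
cv2.imwrite("pics/ov2.png",cv2.resize(ov["side"][140:470,130:480],(636,600)))
# jar & file by rays
for nm,uv,z in [("jarlid",(406.5,272.5),.065)]: print(nm,ray("top",(408,272),.065), ray("side",(395.5,193),.065))
for nm,ut,us in [("blade tip",(258,257),(279,305)),("handle end",(347,249),(334,237))]: print(nm,ray("top",ut,.005),ray("side",us,.008))
E
python3 m0.py
```

```text
hex 0.3724 -0.2927 52.5d c0.18 | 0.3711 -0.2929 44.0d c0.10 | 0.3729 -0.2925 55.1d c0.04 | rng 0.474
brd 0.4345 0.0668 -0.2d c0.24 | 0.4338 0.0679 0.6d c0.15 | 0.4348 0.0659 3.0d c0.08 | rng 0.440
srd 0.4338 -0.0779 3.5d c0.87 | 0.4328 -0.0783 6.5d c0.18 | 0.4345 -0.0782 2.0d c0.68 | rng 0.441
ssq 0.4570 0.1849 46.1d c0.93 | 0.4567 0.1848 41.8d c0.14 | 0.4613 0.2038 -4.4d c0.76 | rng 0.493
csq 0.3709 0.2777 -9.5d c0.23 | 0.3701 0.2788 74.0d c0.16 | 0.3709 0.2777 82.2d c0.03 | rng 0.463
tq1 0.4735 0.2764 42.0d c0.17 | 0.4731 0.2767 40.1d c0.07 | 0.4745 0.2755 41.1d c0.06 | rng 0.548
tq2 0.3800 0.1757 41.7d c0.18 | 0.3794 0.1764 44.6d c0.06 | 0.3807 0.1744 42.5d c0.07 | rng 0.419
pink 0.4235 -0.3492 40.7d c0.59 | 0.4224 -0.3497 40.5d c0.13 | 0.4233 -0.3472 44.9d c0.43 | rng 0.549
Y 0.6090 0.2645 6.8d c0.11 | 0.6075 0.2646 7.4d c0.08 | 0.6090 0.2644 6.7d c0.03 | rng 0.664
R 0.6535 0.0186 -1.2d c0.50 | 0.6529 0.0187 -1.1d c0.03 | 0.6554 0.0182 0.8d c0.45 | rng 0.654
B 0.6121 -0.2469 14.2d c0.09 | 0.6115 -0.2469 13.8d c0.03 | 0.6135 -0.2478 14.3d c0.04 | rng 0.660
jarlid [ 0.45017634 -0.19634339  0.065     ] [ 0.4516582  -0.19281703  0.065     ]
blade tip [0.53202378 0.10831832 0.005     ] [0.53558155 0.10016173 0.008     ]
handle end [ 0.52426451 -0.08588376  0.005     ] [ 0.52478633 -0.08130484  0.008     ]
```

View pics/ov1.png

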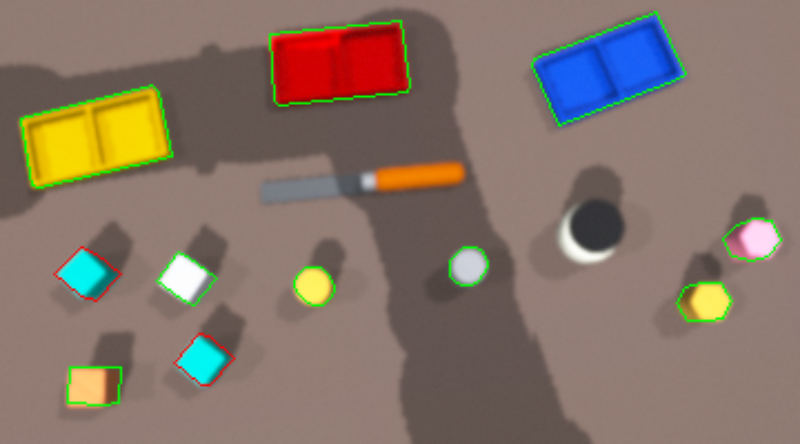

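View pics/ov2.png

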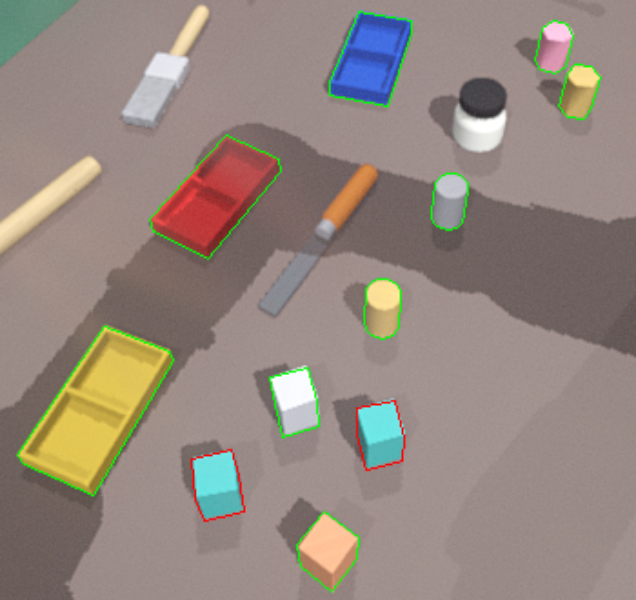

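Both overlays hug the parts, and the two cameras agree to about 1–2 mm. First move: go above the brass round, jaws along world x, opening 60 mm.

```bash
python3 -m crank '[[0.65,0.0388,-0.0926,0,-0.083],[0.65,0.0388,-0.0926,0,-0.083],[0.65,0.0388,-0.0926,0,-0.083],[0.65,0.0388,-0.0926,0,-0.083],[0.65,0.0388,-0.0926,0,-0.083],[0.65,0.0388,-0.0926,0,-0.083],[0.65,0.0388,-0.0926,0,-0.083],[0.65,0.0388,-0.0926,0,-0.083]]' 25
python3 -m crank '[[0.65,0.0388,-0.0926,0,-0.083],[0.65,0.0388,-0.0926,0,-0.083],[0.65,0.0388,-0.0926,0,-0.083],[0.65,0.0388,-0.0926,0,-0.083],[0.65,0.0388,-0.0926,0,-0.083],[0.65,0.0388,-0.0926,0,-0.083],[0.65,0,0,0,0],[0.65,0,0,0,0]]'
cat > st.py <<'E'
from cell import arm
import numpy as np
def st():
    o=arm.observe(); r=o["ee_rot"]; R=__import__("cv2").Rodrigues(np.array(r))[0]
    print("t %.2f"%o["clock"],"pos",np.round(o["position"],4),"jaw %.1f"%((np.degrees(np.arctan2(R[1,1],R[0,1]))+90)%180-90),"tilt %.1f"%np.degrees(np.arccos(-R[2,2])),"F",np.round(o["force"],1),"w %.1f mm"%(o["width"]*92),"q7 %.2f"%o["joints"][6])
    return o
if __name__=="__main__": st()
E
python3 st.py
```

```text
clock: 0.82
position: [0.3415, 0.2878, 0.2232]
ee_rot: [-1.58, -2.715, -0.0]
force: [0.5, 0.6, -0.2]
width: 0.647
clock: 1.48
position: [0.4349, 0.0653, 0.2233]
ee_rot: [2.228, 2.214, -0.0]
force: [0.3, 0.6, -0.1]
width: 0.653
t 1.48 pos [0.4349 0.0653 0.2233] jaw -0.4 tilt 0.0 F [ 0.3  0.6 -0.1] w 60.0 mm q7 -0.18
```

```bash
cat > wr.py <<'E'
import sys
from meas import *
from st import st
def wrist(name,kind,cr,guess,h=.05,pad=70):
    st(); c=arm.get_calibration("wrist"); im=arm.get_image("wrist")[:,:,::-1].copy()
    CAL["wrist"]=c
    u=proj("wrist",[[guess[0],guess[1],h*.7]])[0]; print("expect px",np.round(u))
    pad=int(min(pad,u[0]-1,u[1]-1,639-u[0],479-u[1]))
    m=mask(im,"wrist",u,cr,pad); 
    o=fit(kind,{"wrist":m},[guess[0],guess[1],np.radians(guess[2])],0,h)
    print(name,"%.4f %.4f %.1fd c%.2f"%(o[0],o[1],np.degrees(o[2]),o[3]))
    cv2.polylines(im,[cv2.convexHull(np.round(proj("wrist",prism(kind,*o[:3],0,h))).astype(np.int32))],True,(0,255,0))
    cv2.imwrite(f"pics/{name}.png",im)
if __name__=="__main__":
    a=sys.argv; wrist(a[1],a[2],a[3],[float(x) for x in a[4:7]])
E
python3 wr.py w_brd round brass 0.4345 0.0668 0
```

```text
t 1.48 pos [0.4349 0.0653 0.2233] jaw -0.4 tilt 0.0 F [ 0.3  0.6 -0.1] w 60.0 mm q7 -0.18
expect px [319. 211.]
w_brd 0.4327 0.0656 3.5d c0.04
```

View pics/w_brd.png

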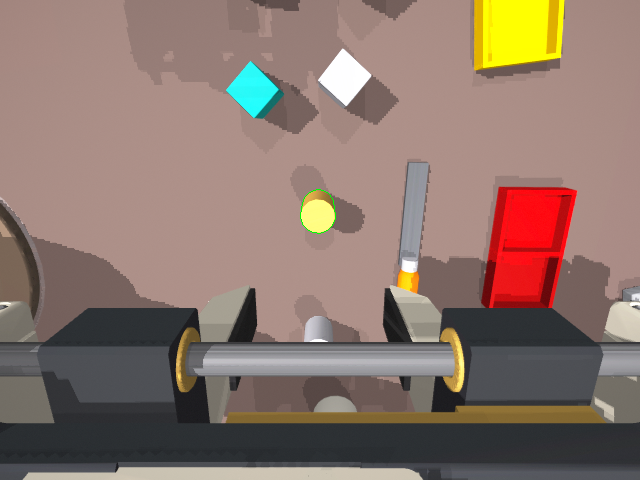

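The wrist picture shows the brass round at (318,210), with the steel square, blade and red tray around it. Its fix of (0.433, 0.066) agrees with the other cameras. Descend and grip high on the part, so the fingertips stay above the tray rim later.

```bash
python3 -m crank '[[0.65,-0.002,0.001,-0.0917,0],[0.65,0,0,-0.0917,0],[0.65,0,0,-0.0917,0],[0.65,0,0,-0.0917,0],[0.65,0,0,-0.0917,0],[0.65,0,0,0,0],[0.2,0,0,0,0],[0.2,0,0,0,0]]' 35
python3 -m crank '[[0.2,0,0,0,0],[0.2,0,0,0,0],[0.2,0,0,0,0],[0.2,0,0,0,0],[0.2,0,0,0,0],[0.2,0,0,0,0],[0.2,0,0,0,0],[0.2,0,0,0,0]]'; python3 st.py
```

```text
clock: 2.2
position: [0.4342, 0.0688, 0.0412]
ee_rot: [2.221, 2.222, 0.002]
force: [-0.1, -0.5, 0.5]
width: 0.551
clock: 2.87
position: [0.4344, 0.0685, 0.0412]
ee_rot: [2.222, 2.22, 0.004]
force: [-2.5, 1.2, 13.6]
width: 0.327
t 2.87 pos [0.4344 0.0685 0.0412] jaw -0.0 tilt 0.1 F [-2.5  1.2 13.6] w 30.1 mm q7 0.06
```

```bash
python3 -m crank '[[0.2,0,0,0.02,0],[0.2,0,0,0.08,0],[0.2,0,0,0.08,0],[0.2,0,0,0.08,0],[0.2,0,0,0.06,0],[0.2,0.0533,0.0711,0,0],[0.2,0.0533,0.0711,0,0],[0.2,0.0533,0.0711,0,0]]'
python3 -m crank '[[0.2,0.0533,0.0711,0,0],[0.2,0.0533,0.0711,0,0],[0.2,0.0533,0.0711,0,0],[0.2,0.0533,0.0711,0,0],[0.2,0.0533,0.0711,0,0],[0.2,0,0,0,0],[0.2,0,0,0,0],[0.2,0,0,0,0]]'; python3 st.py
python3 - <<'E'
from cell import arm
import cv2
cv2.imwrite("pics/t1.png",arm.get_image("top")[:,:,::-1]); cv2.imwrite("pics/s1.png",arm.get_image("side")[:,:,::-1])
E
```

```text
clock: 3.53
position: [0.4983, 0.1544, 0.1696]
ee_rot: [2.223, 2.219, 0.004]
force: [1.1, -0.9, -3.3]
width: 0.329
clock: 4.2
position: [0.6037, 0.2946, 0.1679]
ee_rot: [2.222, 2.22, -0.002]
force: [-0.4, -0.2, -2.3]
width: 0.328
t 4.20 pos [0.6037 0.2946 0.1679] jaw -0.1 tilt 0.1 F [-0.4 -0.2 -2.3] w 30.1 mm q7 -0.30
```

View pics/t1.png

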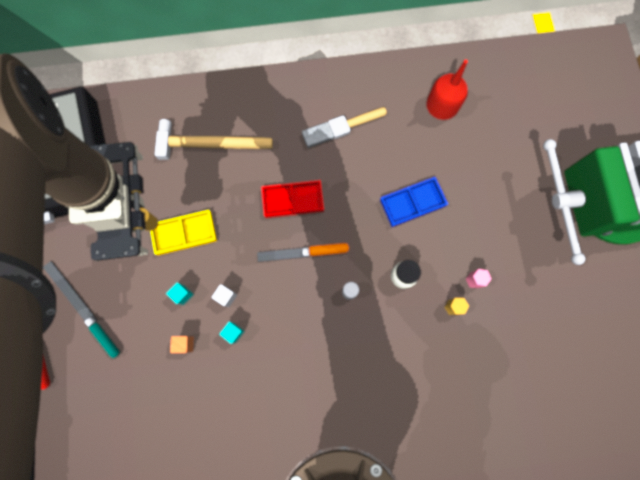

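View pics/s1.png

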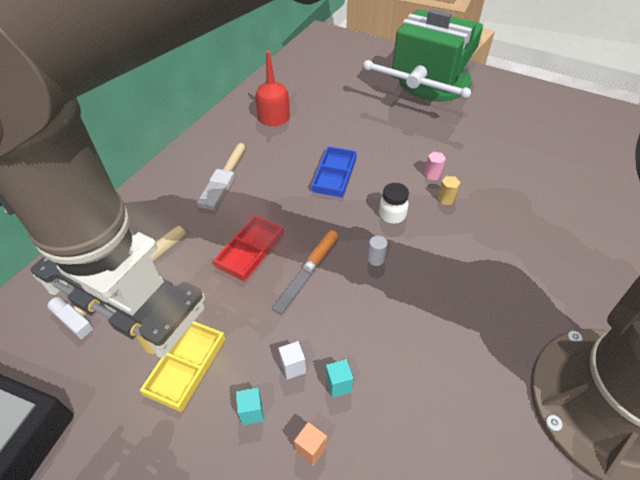

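The brass round has left the bench and is held above the yellow tray's outer bay. Lower it.

```bash
python3 -m crank '[[0.2,0.003,0.003,-0.08,0],[0.2,0,0,-0.08,0],[0.2,0,0,-0.08,0],[0.2,0,0,-0.04,0],[0.2,0,0,-0.02,0],[0.2,0,0,-0.005,0],[0.2,0,0,0,0],[0.2,0,0,0,0]]'; python3 st.py
```

```text
clock: 4.97
position: [0.6062, 0.2964, 0.0472]
ee_rot: [2.223, 2.219, 0.003]
force: [0.3, -0.9, -2.4]
width: 0.325
t 4.97 pos [0.6062 0.2964 0.0472] jaw -0.1 tilt 0.1 F [ 0.3 -0.9 -2.4] w 29.9 mm q7 -0.24
```

```bash
python3 -m crank '[[0.2,0,0,-0.002,0],[0.2,0,0,-0.002,0],[0.2,0,0,-0.001,0],[0.2,0,0,0,0],[0.2,0,0,0,0],[0.2,0,0,0,0],[0.2,0,0,0,0],[0.2,0,0,0,0]]'; python3 st.py
```

```text
clock: 5.63
position: [0.606, 0.2969, 0.0451]
ee_rot: [2.222, 2.22, 0.002]
force: [-1.1, 0.7, 4.7]
width: 0.332
t 5.63 pos [0.606  0.2969 0.0451] jaw -0.1 tilt 0.1 F [-1.1  0.7  4.7] w 30.6 mm q7 -0.24
```

Contact with the floor (force went from −2.4 to +4.7 N). Release and lift, then go toward the hex at (0.3724, −0.2927), jaw −7.5°.

```bash
python3 -m crank '[[0.6,0,0,0,0],[0.6,0,0,0,0],[0.6,0,0,0,0],[0.6,0,0,0,0],[0.6,0,0,0,0],[0.6,0,0,0.04,0],[0.6,0,0,0.09,0],[0.6,0,0,0.09,0]]'; python3 st.py
python3 -m crank '[[0.6,0,0,0.09,0],[0.6,0,0,0.09,0],[0.6,-0.0364,-0.0921,0,-0.008],[0.6,-0.0364,-0.0921,0,-0.008],[0.6,-0.0364,-0.0921,0,-0.008],[0.6,-0.0364,-0.0921,0,-0.008],[0.6,-0.0364,-0.0921,0,-0.008],[0.6,-0.0364,-0.0921,0,-0.008]]'; python3 st.py
```

```text
clock: 6.3
position: [0.6042, 0.296, 0.1313]
ee_rot: [-2.222, -2.22, 0.006]
force: [1.4, 0.3, 0.8]
width: 0.597
t 6.30 pos [0.6042 0.296  0.1313] jaw -0.1 tilt 0.2 F [1.4 0.3 0.8] w 54.9 mm q7 -0.28
clock: 6.97
position: [0.5171, 0.074, 0.2039]
ee_rot: [2.278, 2.163, 0.001]
force: [0.8, -0.7, 0.5]
width: 0.597
t 6.97 pos [0.5171 0.074  0.2039] jaw -3.0 tilt 0.0 F [ 0.8 -0.7  0.5] w 55.0 mm q7 -0.09
```

Run:
```python
from cell import arm
import cv2
cv2.imwrite("pics/t2.png",arm.get_image("top")[:,:,::-1]); cv2.imwrite("pics/s2.png",arm.get_image("side")[:,:,::-1])
```

```text
(no output)
```

View pics/s2.png

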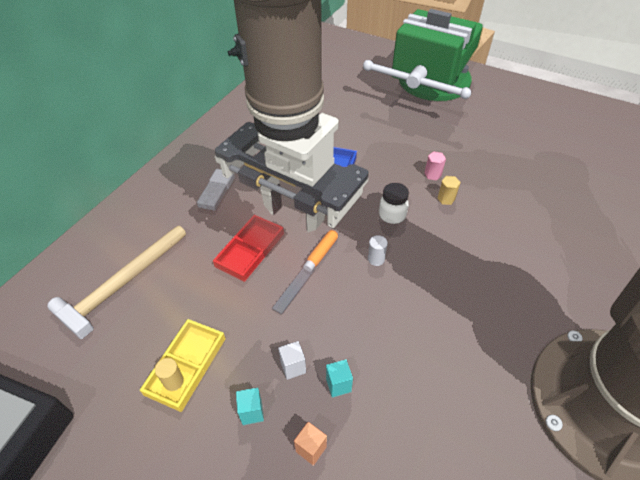

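The side picture shows the brass round standing in the yellow tray's outer bay at (170,375). On to the hex.

```bash
python3 -m crank '[[0.65,-0.036,-0.0915,0,-0.0075],[0.65,-0.036,-0.0915,0,-0.0075],[0.65,-0.036,-0.0915,0,-0.0075],[0.65,-0.036,-0.0915,0,-0.0075],[0.65,-0.036,-0.0915,0,-0.0075],[0.65,-0.036,-0.0915,0,-0.0075],[0.65,-0.036,-0.0915,0,-0.0075],[0.65,-0.036,-0.0915,0,-0.0075]]'
python3 -m crank '[[0.65,-0.036,-0.0915,0,-0.0075],[0.65,-0.036,-0.0915,0,-0.0075],[0.65,0,0,0,0],[0.65,0,0,0,0],[0.65,0,0,0,0],[0.65,0,0,0,0],[0.65,0,0,0,0],[0.65,0,0,0,0]]'
python3 wr.py w_hex hex brass 0.3724 -0.2927 -7.5
```

```text
clock: 7.73
position: [0.4023, -0.2186, 0.2042]
ee_rot: [2.344, 2.091, 0.001]
force: [0.9, -0.3, 0.7]
width: 0.65
clock: 8.4
position: [0.3748, -0.2892, 0.2038]
ee_rot: [-2.358, -2.076, -0.0]
force: [-0.4, 0.7, -0.3]
width: 0.652
t 8.40 pos [ 0.3748 -0.2892  0.2038] jaw -7.3 tilt 0.0 F [-0.4  0.7 -0.3] w 60.0 mm q7 0.65
expect px [318. 221.]
w_hex 0.3709 -0.2934 -6.9d c0.02
```

View pics/w_hex.png

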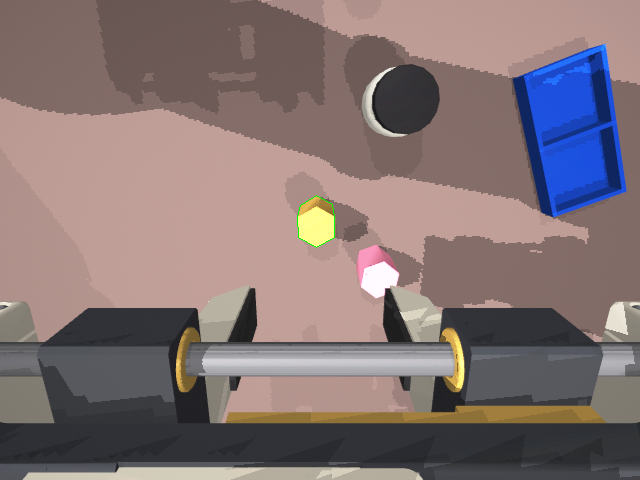

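The wrist view has the hex at (317,222), yaw −7°, with the pink decoy at (378,270) about 20 mm clear of the right finger. Descend and grip.

```bash
python3 -m crank '[[0.6,-0.008,-0.0095,-0.0815,0],[0.6,0,0,-0.0815,0],[0.6,0,0,-0.0815,0],[0.6,0,0,-0.0815,0],[0.6,0,0,-0.0815,0],[0.6,0,0,0,0],[0.6,0,0,0,0],[0.2,0,0,0,0]]'
python3 -m crank '[[0.2,0,0,0,0],[0.2,0,0,0,0],[0.2,0,0,0,0],[0.2,0,0,0,0],[0.2,0,0,0,0],[0.2,0,0,0,0],[0.2,0,0,0,0],[0.2,0,0,0,0]]'; python3 st.py
```

```text
clock: 9.12
position: [0.3715, -0.2947, 0.0421]
ee_rot: [2.36, 2.072, 0.0]
force: [0.5, -0.5, 0.3]
width: 0.562
clock: 9.78
position: [0.3716, -0.2946, 0.042]
ee_rot: [2.359, 2.072, 0.002]
force: [-1.8, 1.8, 9.7]
width: 0.341
t 9.78 pos [ 0.3716 -0.2946  0.042 ] jaw -7.4 tilt 0.1 F [-1.8  1.8  9.7] w 31.4 mm q7 0.92
```

```bash
python3 -m crank '[[0.2,0,0,0.03,0],[0.2,0,0,0.09,0],[0.2,0,0,0.09,0],[0.2,0,0,0.09,0],[0.2,0,0,0.03,0],[0.2,0.0402,0.088,0,0],[0.2,0.0402,0.088,0,0],[0.2,0.0402,0.088,0,0]]'
python3 -m crank '[[0.2,0.0402,0.088,0,0],[0.2,0.0402,0.088,0,0],[0.2,0.0402,0.088,0,0],[0.2,0.0402,0.088,0,0],[0.2,0.0402,0.088,0,0],[0.2,0.0402,0.088,0,0],[0.2,0.0402,0.088,0,0],[0.2,0.0402,0.088,0,0]]'
python3 -m crank '[[0.2,0.0402,0.088,0,0],[0.2,0.0402,0.088,0,0],[0.2,0.0402,0.088,0,0],[0.2,0.0402,0.088,0,0],[0.2,0,0,0,0],[0.2,0,0,0,0],[0.2,0,0,0,0],[0.2,0,0,0,0]]'; python3 st.py
```

```text
clock: 10.45
position: [0.419, -0.1875, 0.1734]
ee_rot: [2.363, 2.07, 0.002]
force: [0.8, 0.7, -5.2]
width: 0.336
clock: 11.12
position: [0.5475, 0.095, 0.1728]
ee_rot: [-2.36, -2.073, 0.001]
force: [1.2, -0.8, -4.3]
width: 0.338
clock: 11.78
position: [0.6116, 0.2321, 0.1728]
ee_rot: [2.362, 2.07, -0.002]
force: [-0.3, -0.7, -3.6]
width: 0.339
t 11.78 pos [0.6116 0.2321 0.1728] jaw -7.5 tilt 0.1 F [-0.3 -0.7 -3.6] w 31.2 mm q7 -0.27
```

```bash
python3 -m crank '[[0.2,0.003,0.003,-0.08,0],[0.2,0,0,-0.08,0],[0.2,0,0,-0.08,0],[0.2,0,0,-0.05,0],[0.2,0,0,-0.02,0],[0.2,0,0,-0.004,0],[0.2,0,0,0,0],[0.2,0,0,0,0]]'; python3 st.py
```

```text
clock: 12.45
position: [0.6142, 0.2346, 0.0486]
ee_rot: [2.361, 2.071, 0.003]
force: [-0.5, 0.6, -4.1]
width: 0.339
t 12.45 pos [0.6142 0.2346 0.0486] jaw -7.5 tilt 0.1 F [-0.5  0.6 -4.1] w 31.2 mm q7 -0.20
```

```bash
python3 -m crank '[[0.2,0,0,-0.003,0],[0.2,0,0,-0.002,0],[0.2,0,0,-0.001,0],[0.2,0,0,0,0],[0.2,0,0,0,0],[0.2,0,0,0,0],[0.2,0,0,0,0],[0.2,0,0,0,0]]'; python3 st.py
```

```text
clock: 13.12
position: [0.6138, 0.2352, 0.0459]
ee_rot: [2.361, 2.073, 0.002]
force: [-2.7, -0.3, 7.4]
width: 0.344
t 13.12 pos [0.6138 0.2352 0.0459] jaw -7.4 tilt 0.1 F [-2.7 -0.3  7.4] w 31.6 mm q7 -0.20
```

```bash
python3 -m crank '[[0.6,0,0,0,0],[0.6,0,0,0,0],[0.6,0,0,0,0],[0.6,0,0,0,0],[0.6,0,0,0,0],[0.6,0,0,0.04,0],[0.6,0,0,0.09,0],[0.6,0,0,0.09,0]]'
python3 -m crank '[[0.65,0,0,0.09,0],[0.65,0,0,0.09,0],[0.65,-0.0785,-0.0252,0,0.1],[0.65,-0.0785,-0.0252,0,0.1],[0.65,-0.0785,-0.0252,0,0.1],[0.65,-0.0785,-0.0252,0,0.1],[0.65,-0.0785,-0.0252,0,0.1],[0.65,0,0,0,0.1]]'
python3 -m crank '[[0.65,0,0,0,0.1],[0.65,0,0,0,0.1],[0.65,0,0,0,0.058],[0.65,0,0,0,0],[0.65,0,0,0,0],[0.65,0,0,0,0],[0.65,0,0,0,0],[0.65,0,0,0,0]]'
sed -i 's/"steel":/"wsteel":((Sx<25)\&(V>150)),"steel":/' meas.py
python3 wr.py w_ssq square wsteel 0.457 0.1849 44
```

```text
clock: 13.78
position: [0.6121, 0.2345, 0.1324]
ee_rot: [-2.361, -2.072, 0.005]
force: [1.3, 0.2, 0.2]
width: 0.597
clock: 14.45
position: [0.4502, 0.1822, 0.2042]
ee_rot: [-1.596, -2.701, 0.005]
force: [-1.1, -0.9, -0.5]
width: 0.648
clock: 15.12
position: [0.4562, 0.1846, 0.2048]
ee_rot: [-1.228, -2.892, 0.0]
force: [0.2, 0.7, 0.1]
width: 0.648
t 15.12 pos [0.4562 0.1846 0.2048] jaw 44.0 tilt 0.0 F [0.2 0.7 0.1] w 59.6 mm q7 0.41
expect px [321. 218.]
w_ssq 0.4558 0.1823 49.5d c0.03
```

View pics/w_ssq.png

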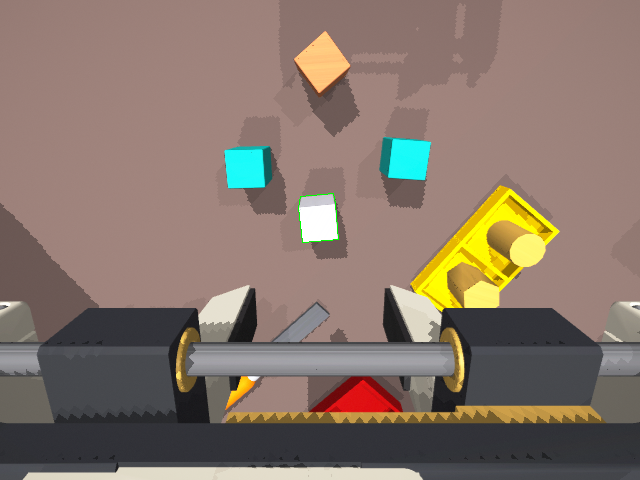

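The wrist view shows the steel square at (319,218). Its yaw is 49.5° and the decoys are clear of the fingers; both brass pieces stand in the yellow tray. Turn 5.5° more and grip.

```bash
python3 -m crank '[[0.6,0,-0.003,-0.082,0.092],[0.6,0,0,-0.082,0],[0.6,0,0,-0.082,0],[0.6,0,0,-0.082,0],[0.6,0,0,-0.082,0],[0.6,0,0,0,0],[0.6,0,0,0,0],[0.2,0,0,0,0]]'
python3 -m crank '[[0.2,0,0,0,0],[0.2,0,0,0,0],[0.2,0,0,0,0],[0.2,0,0,0,0],[0.2,0,0,0,0],[0.2,0,0,0,0],[0.2,0,0,0,0],[0.2,0,0,0,0]]'; python3 st.py
```

```text
clock: 15.83
position: [0.4571, 0.1836, 0.0422]
ee_rot: [1.086, 2.947, 0.001]
force: [0.4, 0.8, 0.2]
width: 0.565
clock: 16.5
position: [0.4569, 0.1836, 0.0421]
ee_rot: [1.086, 2.947, 0.003]
force: [-0.8, -0.9, 10.0]
width: 0.339
t 16.50 pos [0.4569 0.1836 0.0421] jaw 49.6 tilt 0.1 F [-0.8 -0.9 10. ] w 31.1 mm q7 0.65
```

```bash
python3 -m crank '[[0.2,0,0,0.03,0],[0.2,0,0,0.09,0],[0.2,0,0,0.09,0],[0.2,0,0,0.09,0],[0.2,0,0,0.03,0],[0.2,0.0334,-0.0908,0,-0.0536],[0.2,0.0334,-0.0908,0,-0.0536],[0.2,0.0334,-0.0908,0,-0.0536]]'
python3 -m crank '[[0.2,0.0334,-0.0908,0,-0.0536],[0.2,0.0334,-0.0908,0,-0.0536],[0.2,0.0334,-0.0908,0,-0.0536],[0.2,0.0334,-0.0908,0,-0.0536],[0.2,0.0334,-0.0908,0,-0.0536],[0.2,0.0334,-0.0908,0,-0.0536],[0.2,0.0334,-0.0908,0,-0.0536],[0.2,0.0334,-0.0908,0,-0.0536]]'
python3 -m crank '[[0.2,0,0,0,0],[0.2,0,0,0,0],[0.2,0,0,0,0],[0.2,0,0,0,0],[0.2,0,0,0,0],[0.2,0,0,-0.04,0],[0.2,0,0,-0.08,0],[0.2,0,0,-0.08,0]]'; python3 st.py
```

```text
clock: 17.17
position: [0.4963, 0.0738, 0.1735]
ee_rot: [1.33, 2.846, 0.002]
force: [0.8, 0.4, -4.2]
width: 0.34
clock: 17.83
position: [0.6031, -0.2175, 0.1727]
ee_rot: [-1.932, -2.476, -0.0]
force: [1.7, 0.4, -3.6]
width: 0.339
clock: 18.5
position: [0.6045, -0.2149, 0.0934]
ee_rot: [1.925, 2.479, 0.003]
force: [0.6, 1.0, -3.8]
width: 0.339
t 18.50 pos [ 0.6045 -0.2149  0.0934] jaw 14.3 tilt 0.2 F [ 0.6  1.  -3.8] w 31.1 mm q7 0.89
```

```bash
python3 -m crank '[[0.2,0,0,-0.07,0],[0.2,0,0,-0.03,0],[0.2,0,0,-0.01,0],[0.2,0,0,-0.003,0],[0.2,0,0,-0.002,0],[0.2,0,0,0,0],[0.2,0,0,0,0],[0.2,0,0,0,0]]'; python3 st.py
```

```text
clock: 19.17
position: [0.6039, -0.2164, 0.0481]
ee_rot: [1.929, 2.478, 0.001]
force: [1.0, -0.4, -3.3]
width: 0.342
t 19.17 pos [ 0.6039 -0.2164  0.0481] jaw 14.2 tilt 0.1 F [ 1.  -0.4 -3.3] w 31.5 mm q7 0.92
```

```bash
python3 -m crank '[[0.2,0,0,-0.003,0],[0.2,0,0,-0.002,0],[0.2,0,0,-0.0005,0],[0.2,0,0,0,0],[0.2,0,0,0,0],[0.2,0,0,0,0],[0.2,0,0,0,0],[0.2,0,0,0,0]]'; python3 st.py
```

```text
clock: 19.83
position: [0.6038, -0.2168, 0.0462]
ee_rot: [1.929, 2.477, 0.001]
force: [-2.2, 1.2, 8.7]
width: 0.344
t 19.83 pos [ 0.6038 -0.2168  0.0462] jaw 14.2 tilt 0.1 F [-2.2  1.2  8.7] w 31.6 mm q7 0.92
```

```bash
python3 -m crank '[[0.6,0,0,0,0],[0.6,0,0,0,0],[0.6,0,0,0,0],[0.6,0,0,0,0],[0.6,0,0,0,0],[0.6,0,0,0.04,0],[0.6,0,0,0.09,0],[0.6,0,0,0.09,0]]'
python3 -m crank '[[0.65,0,0,0.09,0],[0.65,0,0,0.09,0],[0.65,-0.0708,0.0575,0,0],[0.65,-0.0708,0.0575,0,0],[0.65,-0.0708,0.0575,0,0],[0.65,-0.0708,0.0575,0,0],[0.65,-0.0708,0.0575,0,0],[0.65,-0.0708,0.0575,0,0]]'
python3 -m crank '[[0.65,0,0,0,0],[0.65,0,0,0,0],[0.65,0,0,0,0],[0.65,0,0,0,0],[0.65,0,0,0,0],[0.65,0,0,0,0],[0.65,0,0,0,0],[0.65,0,0,0,0]]'
python3 wr.py w_srd round wsteel 0.4338 -0.078 0
```

```text
clock: 20.5
position: [0.602, -0.2157, 0.1323]
ee_rot: [-1.928, -2.476, 0.003]
force: [1.3, -0.4, -0.6]
width: 0.604
clock: 21.17
position: [0.4318, -0.0773, 0.2044]
ee_rot: [-1.93, -2.479, -0.0]
force: [0.6, 1.3, 0.8]
width: 0.652
clock: 21.83
position: [0.4334, -0.0786, 0.2045]
ee_rot: [1.931, 2.478, -0.001]
force: [-0.0, 0.2, -0.4]
width: 0.645
t 21.83 pos [ 0.4334 -0.0786  0.2045] jaw 14.1 tilt 0.0 F [-0.   0.2 -0.4] w 59.4 mm q7 0.47
expect px [321. 217.]
w_srd 0.4321 -0.0793 8.6d c0.08
```

View pics/w_srd.png

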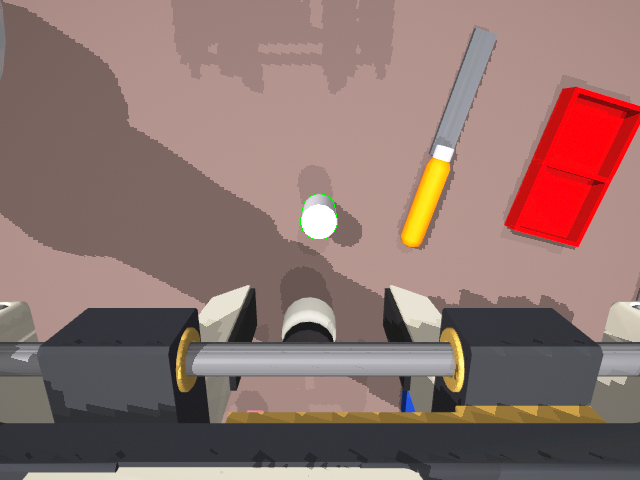

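The steel round is at (319,217), with its jaws centred; the file handle and jar are clear of the fingers. Descend and grip.

```bash
python3 -m crank '[[0.6,-0.001,-0.001,-0.082,0],[0.6,0,0,-0.082,0],[0.6,0,0,-0.082,0],[0.6,0,0,-0.082,0],[0.6,0,0,-0.082,0],[0.6,0,0,0,0],[0.6,0,0,0,0],[0.2,0,0,0,0]]'
python3 -m crank '[[0.2,0,0,0,0],[0.2,0,0,0,0],[0.2,0,0,0,0],[0.2,0,0,0,0],[0.2,0,0,0,0],[0.2,0,0,0,0],[0.2,0,0,0,0],[0.2,0,0,0,0]]'; python3 st.py
```

```text
clock: 22.55
position: [0.4336, -0.079, 0.0418]
ee_rot: [1.93, 2.478, 0.001]
force: [0.8, -0.0, -0.4]
width: 0.566
clock: 23.22
position: [0.4337, -0.0785, 0.0417]
ee_rot: [1.929, 2.478, 0.003]
force: [-1.7, -1.1, 11.5]
width: 0.324
t 23.22 pos [ 0.4337 -0.0785  0.0417] jaw 14.2 tilt 0.1 F [-1.7 -1.1 11.5] w 29.8 mm q7 0.76
```

```bash
python3 -m crank '[[0.2,0,0,0.03,0],[0.2,0,0,0.09,0],[0.2,0,0,0.09,0],[0.2,0,0,0.09,0],[0.2,0,0,0.03,0],[0.2,0.0665,-0.0713,0,0],[0.2,0.0665,-0.0713,0,0],[0.2,0.0665,-0.0713,0,0]]'
python3 -m crank '[[0.2,0.0665,-0.0713,0,0],[0.2,0.0665,-0.0713,0,0],[0.2,0.0665,-0.0713,0,0],[0.2,0.0665,-0.0713,0,0],[0.2,0,0,0,0],[0.2,0,0,0,0],[0.2,0,0,0,0],[0.2,0,0,0,0]]'; python3 st.py
```

```text
clock: 23.88
position: [0.514, -0.1638, 0.1735]
ee_rot: [1.925, 2.482, 0.004]
force: [0.9, 1.0, -1.2]
width: 0.333
clock: 24.55
position: [0.6185, -0.2769, 0.1726]
ee_rot: [-1.928, -2.478, -0.001]
force: [-1.3, 0.1, -2.4]
width: 0.324
t 24.55 pos [ 0.6185 -0.2769  0.1726] jaw 14.2 tilt 0.1 F [-1.3  0.1 -2.4] w 29.8 mm q7 0.94
```

```bash
python3 -m crank '[[0.2,0.003,-0.002,-0.08,0],[0.2,0,0,-0.08,0],[0.2,0,0,-0.08,0],[0.2,0,0,-0.05,0],[0.2,0,0,-0.02,0],[0.2,0,0,-0.003,0],[0.2,0,0,0,0],[0.2,0,0,0,0]]'; python3 st.py
python3 -m crank '[[0.2,0,0,-0.003,0],[0.2,0,0,-0.002,0],[0.2,0,0,-0.0015,0],[0.2,0,0,0,0],[0.2,0,0,0,0],[0.2,0,0,0,0],[0.2,0,0,0,0],[0.2,0,0,0,0]]'; python3 st.py
```

```text
clock: 25.22
position: [0.6212, -0.2788, 0.049]
ee_rot: [1.928, 2.478, 0.002]
force: [-0.9, -0.3, -1.6]
width: 0.332
t 25.22 pos [ 0.6212 -0.2788  0.049 ] jaw 14.2 tilt 0.1 F [-0.9 -0.3 -1.6] w 30.5 mm q7 1.01
clock: 25.88
position: [0.6209, -0.2796, 0.0456]
ee_rot: [1.929, 2.477, 0.0]
force: [0.1, -1.3, 4.9]
width: 0.325
t 25.88 pos [ 0.6209 -0.2796  0.0456] jaw 14.2 tilt 0.1 F [ 0.1 -1.3  4.9] w 29.9 mm q7 1.01
```

```bash
python3 -m crank '[[0.6,0,0,0,0],[0.6,0,0,0,0],[0.6,0,0,0,0],[0.6,0,0,0,0],[0.6,0,0,0,0],[0.6,0,0,0.04,0],[0.6,0,0,0.09,0],[0.6,0,0,0.09,0]]'
python3 -m crank '[[0.65,0,0,0.09,0],[0.65,0,0,0.09,0],[0.65,-0.0391,0.087,0,-0.0247],[0.65,-0.0391,0.087,0,-0.0247],[0.65,-0.0391,0.087,0,-0.0247],[0.65,-0.0391,0.087,0,-0.0247],[0.65,-0.0391,0.087,0,-0.0247],[0.65,-0.0391,0.087,0,-0.0247]]'
python3 -m crank '[[0.65,-0.0391,0.087,0,-0.0247],[0.65,-0.0391,0.087,0,-0.0247],[0.65,-0.0391,0.087,0,-0.0247],[0.65,-0.0391,0.087,0,-0.0247],[0.65,-0.0391,0.087,0,-0.0247],[0.65,-0.0391,0.087,0,-0.0247],[0.65,-0.0391,0.087,0,-0.0247],[0.65,-0.0391,0.087,0,-0.0247]]'
python3 -m crank '[[0.65,-0.0391,0.087,0,-0.0247],[0.65,-0.0391,0.087,0,-0.0247],[0.65,0,0,0,0],[0.65,0,0,0,0],[0.65,0,0,0,0],[0.65,0,0,0,0],[0.65,0,0,0,0],[0.65,0,0,0,0]]'
python3 wr.py w_csq square copper 0.371 0.2777 -9.5
```

```text
clock: 26.55
position: [0.619, -0.2782, 0.1323]
ee_rot: [-1.928, -2.476, 0.002]
force: [0.8, -1.2, 1.0]
width: 0.599
clock: 27.22
position: [0.5252, -0.0686, 0.2047]
ee_rot: [-2.118, -2.32, -0.0]
force: [1.9, 2.1, 0.8]
width: 0.651
clock: 27.88
position: [0.4001, 0.2097, 0.205]
ee_rot: [-2.346, -2.089, -0.001]
force: [1.1, -0.4, -0.5]
width: 0.649
clock: 28.55
position: [0.3706, 0.2768, 0.2049]
ee_rot: [-2.4, -2.027, -0.0]
force: [-0.1, 0.5, 0.1]
width: 0.649
t 28.55 pos [0.3706 0.2768 0.2049] jaw -9.6 tilt 0.0 F [-0.1  0.5  0.1] w 59.7 mm q7 -0.72
expect px [320. 216.]
w_csq 0.3708 0.2787 -2.6d c2.60
```

View pics/w_csq.png

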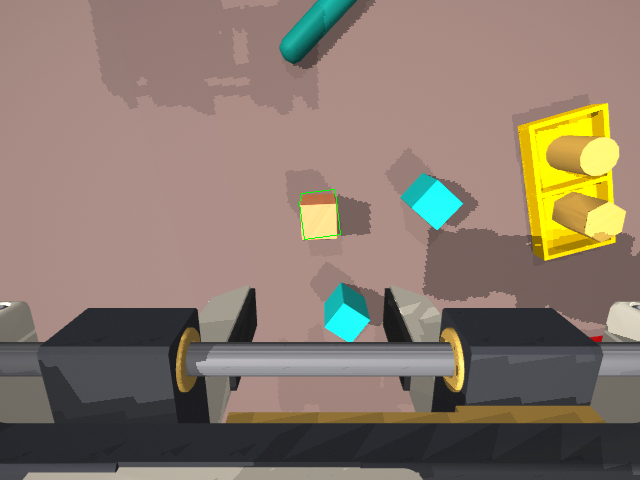

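The copper square is at (319,216), its edges square to the jaws. The wrist colour mask failed here, because pale bench pixels got in, but the picture and the first two-camera fix agree. Descend and grip.

```bash
python3 -m crank '[[0.6,0,0.001,-0.082,0],[0.6,0,0,-0.082,0],[0.6,0,0,-0.082,0],[0.6,0,0,-0.082,0],[0.6,0,0,-0.082,0],[0.6,0,0,0,0],[0.6,0,0,0,0],[0.2,0,0,0,0]]' 40
python3 -m crank '[[0.2,0,0,0,0],[0.2,0,0,0,0],[0.2,0,0,0,0],[0.2,0,0,0,0],[0.2,0,0,0,0],[0.2,0,0,0,0],[0.2,0,0,0,0],[0.2,0,0,0,0]]'; python3 st.py
```

```text
clock: 29.27
position: [0.371, 0.2783, 0.0422]
ee_rot: [2.399, 2.028, 0.002]
force: [-0.4, -0.2, 0.6]
width: 0.565
clock: 29.93
position: [0.3705, 0.2792, 0.042]
ee_rot: [-2.397, -2.029, -0.003]
force: [-1.9, 0.6, 11.6]
width: 0.335
t 29.93 pos [0.3705 0.2792 0.042 ] jaw -9.5 tilt 0.1 F [-1.9  0.6 11.6] w 30.8 mm q7 -0.46
```

```bash
python3 -m crank '[[0.2,0,0,0.03,0],[0.2,0,0,0.09,0],[0.2,0,0,0.09,0],[0.2,0,0,0.09,0],[0.2,0,0,0.03,0],[0.2,0.0709,-0.0571,0,0],[0.2,0.0709,-0.0571,0,0],[0.2,0.0709,-0.0571,0,0]]'
python3 -m crank '[[0.2,0.0709,-0.0571,0,0],[0.2,0.0709,-0.0571,0,0],[0.2,0.0709,-0.0571,0,0],[0.2,0.0709,-0.0571,0,0],[0.2,0.0709,-0.0571,0,0],[0.2,0.0709,-0.0571,0,0],[0.2,0.0709,-0.0571,0,0],[0.2,0,0,0,0]]'
python3 -m crank '[[0.2,0,0,0,0],[0.2,0,0,0,0],[0.2,0,0,0,0],[0.2,0,0,0,0],[0.2,0,0,0,0],[0.2,0,0,0,0],[0.2,0,0,-0.04,0],[0.2,0,0,-0.08,0]]'; python3 st.py
```

```text
clock: 30.6
position: [0.4552, 0.2097, 0.1734]
ee_rot: [-2.394, -2.033, -0.001]
force: [1.1, -0.4, -4.4]
width: 0.336
clock: 31.27
position: [0.6575, 0.0422, 0.1731]
ee_rot: [2.4, 2.017, -0.001]
force: [-0.7, -2.1, -4.2]
width: 0.338
clock: 31.93
position: [0.6565, 0.0501, 0.1284]
ee_rot: [2.394, 2.028, 0.01]
force: [1.2, -0.2, -4.6]
width: 0.338
t 31.93 pos [0.6565 0.0501 0.1284] jaw -9.5 tilt 0.5 F [ 1.2 -0.2 -4.6] w 31.1 mm q7 0.07
```

```bash
python3 -m crank '[[0.2,-0.003,0,-0.08,0],[0.2,0,0,-0.07,0],[0.2,0,0,-0.03,0],[0.2,0,0,-0.01,0],[0.2,0,0,-0.002,0],[0.2,0,0,0,0],[0.2,0,0,0,0],[0.2,0,0,0,0]]'; python3 st.py
```

```text
clock: 32.6
position: [0.6536, 0.0498, 0.0497]
ee_rot: [2.397, 2.029, 0.004]
force: [-0.9, 0.1, -4.3]
width: 0.337
t 32.60 pos [0.6536 0.0498 0.0497] jaw -9.5 tilt 0.2 F [-0.9  0.1 -4.3] w 31.0 mm q7 0.12
```

```bash
python3 -m crank '[[0.2,0,0,-0.004,0],[0.2,0,0,-0.003,0],[0.2,0,0,-0.0015,0],[0.2,0,0,0,0],[0.2,0,0,0,0],[0.2,0,0,0,0],[0.2,0,0,0,0],[0.2,0,0,0,0]]'; python3 st.py
```

```text
clock: 33.27
position: [0.6531, 0.05, 0.0462]
ee_rot: [2.398, 2.029, 0.003]
force: [-3.4, 0.8, 8.2]
width: 0.336
t 33.27 pos [0.6531 0.05   0.0462] jaw -9.5 tilt 0.1 F [-3.4  0.8  8.2] w 30.9 mm q7 0.12
```

Floor contact. Release, lift, and pull back clear of the cameras' view of the trays.

```bash
python3 -m crank '[[0.6,0,0,0,0],[0.6,0,0,0,0],[0.6,0,0,0,0],[0.6,0,0,0,0],[0.6,0,0,0,0],[0.6,0,0,0.04,0],[0.6,0,0,0.09,0],[0.6,0,0,0.09,0]]'
python3 -m crank '[[0.6,0,0,0.09,0],[0.6,0,0,0.09,0],[0.6,0,0,0.09,0],[0.6,-0.09,0,0.03,0],[0.6,-0.09,0,0.03,0],[0.6,-0.09,0,0.03,0],[0.6,-0.09,0,0,0],[0.6,-0.09,0,0,0]]'
python3 -m crank '[[0.6,-0.05,0.08,0,0],[0.6,-0.05,0.08,0,0],[0.6,0,0.09,0,0],[0.6,0,0.09,0,0],[0.6,0,0.09,0,0],[0.6,0,0.09,0,0],[0.6,0,0.09,0,0],[0.6,0,0.09,0,0]]'
python3 st.py
python3 - <<'E'
from cell import arm
import cv2
cv2.imwrite("pics/t3.png",arm.get_image("top")[:,:,::-1]); cv2.imwrite("pics/s3.png",arm.get_image("side")[:,:,::-1])
E
```

```text
clock: 33.93
position: [0.6512, 0.0497, 0.1323]
ee_rot: [-2.397, -2.028, 0.005]
force: [0.7, 0.0, 0.6]
width: 0.599
clock: 34.6
position: [0.4712, 0.0495, 0.2768]
ee_rot: [2.398, 2.029, 0.002]
force: [-1.1, 0.4, 1.4]
width: 0.602
clock: 35.27
position: [0.4321, 0.3315, 0.2767]
ee_rot: [-2.398, -2.029, -0.0]
force: [0.7, -0.0, 0.1]
width: 0.601
t 35.27 pos [0.4321 0.3315 0.2767] jaw -9.5 tilt 0.0 F [ 0.7 -0.   0.1] w 55.3 mm q7 -0.72
```

View pics/t3.png

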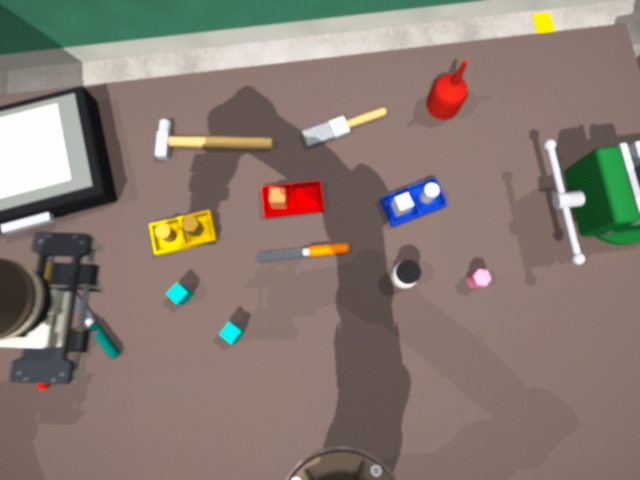

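View pics/s3.png

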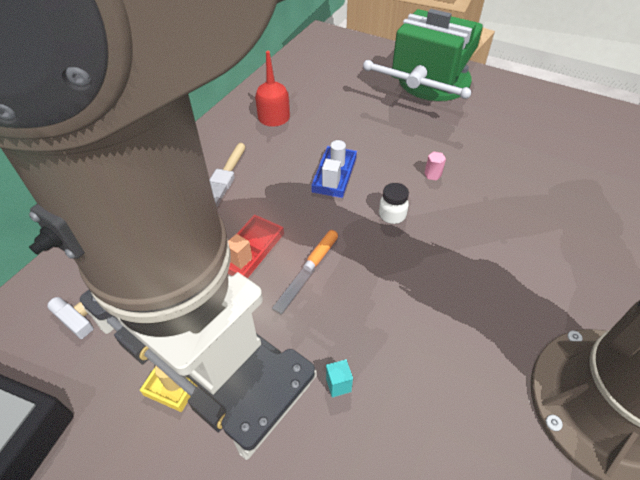

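The top picture shows all five in place: brass at (166,232) and (192,226), copper at (277,197), steel at (403,204) and (430,189). As a last check, overlay upright prisms at the placed poses and compare the positions of jar, file and decoys with the start.

Run:
```python
from meas import *
a=cv2.imread("pics/top0.png"); b=cv2.imread("pics/t3.png"); s=cv2.imread("pics/s3.png")
for k,cr,uv,pad in [("tq1","turq",(177,293),28),("tq2","turq",(230,332),28),("pink","pink",(482,278),28),("handle","orange",(328,250),30)]:
    c=[]
    for im in(a,b):
        m,_=mask(im,"top",uv,cr,pad); M=cv2.moments(m); c.append((M["m10"]/M["m00"],M["m01"]/M["m00"]))
    print(k,"shift px",np.round(np.subtract(c[1],c[0]),2))
for nm,(x0,x1,y0,y1) in {"jar":(388,424,255,292),"blade":(255,305,245,265)}.items():
    A=a[y0:y1,x0:x1].astype(np.float32).mean(2);B=b[y0:y1,x0:x1].astype(np.float32).mean(2)
    print(nm,cv2.phaseCorrelate(A,B))
pl=[("round",.605,.2955,0),("hex",.613,.2340,-.13),("square",.604,-.2165,.248),("round",.620,-.2790,0),("square",.653,.050,-.166)]
o=b.copy();o2=s.copy()
o=cv2.resize(o,None,fx=3,fy=3);o2=cv2.resize(o2,None,fx=3,fy=3)
for k,x,y,w in pl:
    for im,n in((o,"top"),(o2,"side")):
        cv2.polylines(im,[cv2.convexHull(np.round((proj(n,prism(k,x,y,w,.004,.05))+.5)*3).astype(np.int32))],True,(0,255,0))
cv2.imwrite("pics/f1.png",cv2.resize(o[480:780,420:1380],(800,250))); cv2.imwrite("pics/f2.png",o2[400:860,660:1120])
```

```text
tq1 shift px [-0.02  0.02]
tq2 shift px [0.04 0.02]
pink shift px [-0.06  0.07]
handle shift px [ 4.05 -0.74]
jar ((-0.03756646586612078, 0.2579481036077844), 0.9363798711034986)
blade ((-0.8397360636936533, 0.2684916635778425), 0.5957472271919251)
```

View pics/f1.png

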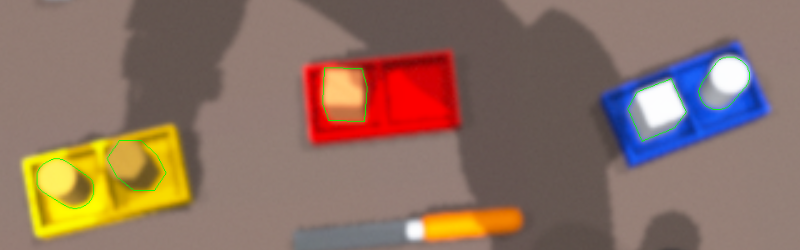

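View pics/f2.png

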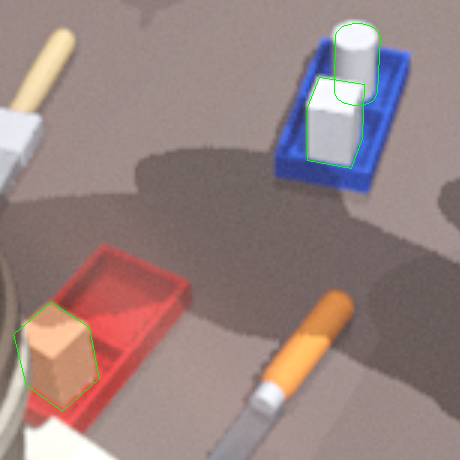

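Everything is upright and matches the overlays. The handle centroid's 4 px shift may come from the moving arm shadow in its mask, so I'll check the file by eye and edge.

Run:
```python
import cv2,numpy as np
a=cv2.imread("pics/top0.png"); b=cv2.imread("pics/t3.png")
c=[cv2.resize(i[236:268,250:356],None,fx=7,fy=7,interpolation=cv2.INTER_NEAREST) for i in(a,b)]
cv2.imwrite("pics/file.png",np.vstack(c))
def ends(im):
    h=cv2.cvtColor(im[236:268,290:356],cv2.COLOR_BGR2HSV); m=((h[...,0]<16)&(h[...,1]>150)).astype(np.uint8)
    _,l,s,_=cv2.connectedComponentsWithStats(m); i=1+s[1:,4].argmax(); return s[i]
print(ends(a),ends(b))
s0=cv2.imread("pics/side0.png");s3=cv2.imread("pics/s3.png")
cv2.imwrite("pics/file2.png",np.hstack([cv2.resize(i[225:320,265:345],None,fx=5,fy=5,interpolation=0) for i in(s0,s3)]))
```

```text
[ 19   7  41  14 256] [ 19   7  41  14 167]
```

View pics/file.png

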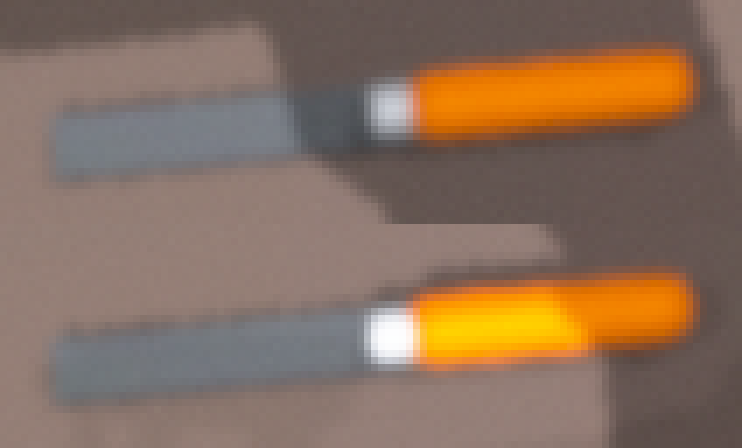

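View pics/file2.png

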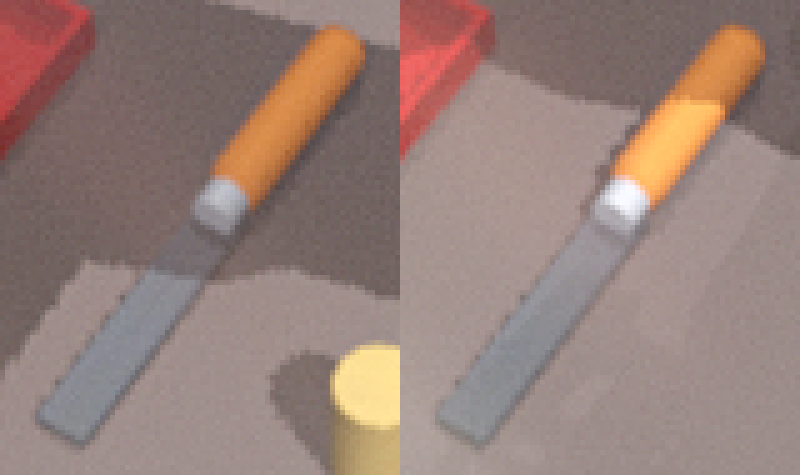

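The file has the same outline in both pictures; only the shadow across it moved. Handing in.

```bash
python3 -c "
from cell import arm
print(arm.sign_off())"
```

```text
the job is handed in; nothing more can be done
None
```

All five offcuts are sorted and the job is handed in at about 35 s of the 96 s allowed. The brass round and hex are in the yellow tray, the steel square and round in the blue, and the copper square in the red. Each stands in its own bay and has been released.

**Placing:** the last top picture matched upright outlines at all five placed poses. The side picture confirmed the two steel pieces and the copper, but the arm hid most of the yellow tray from it, so the brass pair was checked from the top only. At each placing the wrist read 5 to 9 N as the piece met the floor, before I released it.

**Left alone:** the jar, the file and the turquoise and pink look-alikes have not moved in the top picture.

**Checks that disagreed:**
- **File handle:** a colour-based check showed a 4 px shift. The outline was identical before and after in both cameras; only the arm's shadow across it had moved.
- **Copper square:** the wrist camera's measurement of it failed, so I picked it up from the first top and side measurement, which the wrist picture supported by eye.
- **Steel square:** the side camera alone misjudged it. I used the wrist camera's reading instead.

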